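# Find the lifting knob that screws fully home on the rack post

## Task

The stacked air fryer racks need their lifting knob: of the two dark grey wing knobs on the counter, only one screws clockwise fully home on the racks' threaded post, while the other binds part-way and stops short. Find out which is which by screwing gently, never forcing a knob against the post; leave the one that goes fully home screwed down on the post, and set the other one gently upright in the coral ramekin. Leave the other things on the counter where they are.

Things in the scene. Friction and masses are not known exactly. Their poses are not given: they have to be found in the camera images.
- rack: Two stacked round wire racks, fixed, 170 mm across, on feet set 0 to 10 mm higher from start to start; in the middle a steel post: core 16 mm across with a coned tip, right-handed four-start thread 27.4 mm across that sinks a knob 36 mm per full turn clockwise seen from above (5.73 mm per rad), with 1.5 mm of up and down play. Origin under the centre, 74 mm below the seat, 66 mm below the upper wires.
- post (a point): Centre of the post's seat, a flat collar 48 mm across, 74 to 84 mm above the counter; the post stands 21 mm above it. A knob with its wing along this x axis, or at any multiple of 90 degrees to it, goes straight down until its lugs land on the thread, about 7 mm above the seat; turning about 1.35 rad clockwise then brings a fitting knob fully home, skirt on seat. The same turn back frees it.
- knob_1_centre (a point): Centre, half-way up, of a loose dark grey plastic wing knob, 60 g, standing on the counter (z up), 54 mm tall: below, a round skirt 39 mm across and 28 mm tall, with a 31 mm bore open below and four inner lugs; on top a flat-sided wing to grip, 42 mm long along x, 14 mm thick along y, 26 mm tall. The centre is 27 mm above the underside.
- knob_2_centre (a point): The same point of the other knob, which looks just the same. Either may be the one that fits. The other one's bore is too shallow: the post's tip stops it with its skirt still about 3 mm (0.5 rad of turn) above the seat, and more turning then only presses harder. The numbers 1 and 2 say nothing about which fits.
- ramekin: Coral ceramic ramekin, loose, 92 mm across, 36 mm tall, wall 5 mm, inner floor about 6 mm above the counter. Origin at the centre of its underside.
- reamer: Wooden citrus reamer lying down, bystander, 148 mm long along its x axis, 43 mm thick. Origin under its middle.
- spoon: Steel spoon, bystander, 150 mm long along its x axis.
- mill: Dark wooden pepper mill, bystander, 127 mm tall, 54 mm across. Origin under its centre.
- jar: Amber glass jar with a steel cap, bystander, 85 mm tall, 64 mm across. Origin under its centre.
Things that resemble listed ones, but are neither listed nor needed, are in the scene too. What is shaped like the part that bears knob_2_centre but orange is not meant. What is shaped like the part that bears knob_1_centre but red is not meant.

How it is judged (in metres and radians):
At the end, for the whole second after the job is handed in: The knob that fits is screwed fully home: its skirt within 1.5 mm of the post's seat, its axis within 4 mm of the post's and upright within 0.08 rad. The knob that stops short stands upright (within 0.15 rad) on the floor of the ramekin, within 30 mm of its centre. Both are released and at rest (((z of knob_1_centre in the frame of post below 0.0285 m and horizontal distance between knob_1_centre and post below 0.004 m and angle between knob_1_centre's own z axis and vertical below 0.08 rad and horizontal distance between knob_2_centre and ramekin below 0.03 m and z of knob_2_centre in the frame of ramekin below 0.036 m and angle between knob_2_centre's own z axis and vertical below 0.15 rad) or (z of knob_2_centre in the frame of post below 0.0285 m and horizontal distance between knob_2_centre and post below 0.004 m and angle between knob_2_centre's own z axis and vertical below 0.08 rad and horizontal distance between knob_1_centre and ramekin below 0.03 m and z of knob_1_centre in the frame of ramekin below 0.036 m and angle between knob_1_centre's own z axis and vertical below 0.15 rad)) and linear speed of each of knob_1, knob_2 below 0.01 m/s); the robot touches nothing.
It fails at once if a knob is forced against the post or racks (more than 40 N) (contact force between any of knob_1, knob_2 and rack above 40 N).
It fails at once if a knob is pressed hard (more than 60 N) into the ramekin, or drops into it (faster than 0.6 m/s) (contact force between any of knob_1, knob_2 and ramekin above 60 N or (horizontal distance between knob_1_centre and ramekin below 0.04 m and z of knob_1_centre in the frame of ramekin below 0.055 m and linear speed of knob_1 above 0.6 m/s) or (horizontal distance between knob_2_centre and ramekin below 0.04 m and z of knob_2_centre in the frame of ramekin below 0.055 m and linear speed of knob_2 above 0.6 m/s)).
It fails at once if the ramekin is pushed more than 50 mm (distance of ramekin from where it was at the start of the episode above 0.05 m).
It fails at once if a bystander is moved more than 30 mm (distance of any of reamer, spoon, mill, jar from where it was at the start of the episode above 0.03 m).
It also fails if it takes over 72 s, if anything falls off the work surface, if the arm or the gripper's body presses on something with over 40 N, if the wrist force passes 120 N, or if a joint passes its speed limit or range.

## Robot

A 7-joint arm with a two-finger parallel gripper is mounted at the origin on the work surface. World frame = base frame: x ahead of the robot, y to its left, z up, the work surface at z = 0. Lengths are in m, angles in degrees, forces in N, time in s.
With the tool pointing down it reaches from about 0.35 to 0.9 m from the base axis. Payload 19.9 kg.
Tool frame: the origin (TCP) lies midway between the tips of the shut fingers; the grasp point (between the pads) lies ctrl.grasp_offset behind it (ctrl.grasp_offset is the distance from the TCP to the grasp point, in m); z points along the fingers, y is the direction in which the jaws open and shut (so a half turn about z gives the same grasp; the last joint's range is limited). The gripper opens to 85 mm and grips with 20 to 120 N. Pads are 22 mm wide; open, the fingers measure 114 mm over their backs; the gripper's body (76 mm by 85 mm) begins 54 mm behind the grasp point. The pads swing forward as they close: fully open they stand 13 mm farther back than shut.
Start: joints at [64.2, 23.915, -0.59, 92.452, 0.269, 63.638, -3.037], TCP at [0.248, -0.573, 0.198] pointing down, gripper open.
Joint ranges: [-161.28, 161.28], [-22.2, 115.67], [-73.04, 71.86], [3.21, 147.25], [-68.34, 248.33], [10.77, 114.83], [-161.83, 161.83]. Speed limits (degrees/s): [108.29, 108.29, 136.94, 136.94, 172.46, 172.46, 172.46].

## Interface

Orientations are given as [roll, pitch, yaw] about the fixed x, y, z axes, in that order (R = Rz(yaw) Ry(pitch) Rx(roll)).
In Python, from cell import telemetry, imaging, order, ctrl gives the robot as it stands.
- The arm moves only by the tool play_rows, never from a script. Its argument "deltas" is text: rows parted by semicolons, each of 6 numbers parted by spaces: the shift along the tool's x, y, z in m, then the turn, a rotation vector about the tool's x, y, z in degrees. A call has 1 to 8 rows; each row is the pose to reach, as a shift and turn from the pose commanded when the call began, along the tool's axes at that moment; what a row does not reach only later rows make up. A row lasts 1/12 s, in which the tool goes at most 41.7 mm and 7.16 degrees, less where a joint would pass 70% of its speed; a pose out of reach is approached as far as the arm can. A call with a gripper value outside its range is refused whole. "gripper" is the closure, from 0 (fully open) to 1 (shut), set as the call begins (left out, the last holds). The fingers move at their own pace and stop on an object; the grip force is fixed at half the most. Time passes only in rows, so rows that repeat a pose let the fingers close. It gives the time, the measured TCP pose, the force and the opening at its end, in the units of the state.
- telemetry.get_obs(): the state, without advancing time (a new reading comes with each control period).
- imaging.get_image(name): name is "side" or "top"; returns a dict with "pixels" (480x640x3 uint8, red, green, blue), "camera_matrix" (3x3 intrinsics, pixels), "rvec" (rotation vector, rad) and "tvec" (3), from world to camera coordinates, as OpenCV has them. Camera axes: x right, y down, z forward; pixel columns grow to the right and rows downward; lengths in m; the calibration is good to about 2 mm. A picture is of the moment at which its call begins. There is no depth.
- order.job_done(): hands the job in, once; it reports no verdict.
The state is a dict: "clock": time; "joint_positions": joint angles; "dq": joint speeds; "effort": joint torques, N m; "ee_pos": TCP position; "orientation": TCP orientation; "contact_force": force on the tool from outside, world axes, zero at the start; "torque": the same for the moment, N m; "opening": finger opening in m.
Only numpy, scipy, OpenCV 4.12 (cv2) and the standard library are available. Lean on these libraries where they do the work, as an engineer would, in place of code of your own. Each camera call takes 0.05 s, during which the arm holds its last target. There are 200 camera calls.

## Working session

There is one attempt and no reset: what is moved stays moved. The work goes in short steps, Python scripts to look and compute and a tool call to move; the robot and the scene stay as the last step left them, time stands still between calls to the robot, and variables do not carry over. Pictures are saved under pics/ and viewed, about 8 in all and at most 12, crops included, and the job is handed in when it is done.

Besides the shell and the picture viewer there is one more tool, called after "Call:" in YAML: its name, and indented under it one key for each argument. play_rows: Moves the arm, as the interface text tells. Its arguments: {"type":"object","properties":{"deltas":{"type":"string"},"gripper":{"type":"number"}},"required":["deltas"]}

```bash
mkdir -p pics; ls; cat > h.py <<'E'
import numpy as np, cv2
from cell import telemetry, imaging, order, ctrl
def grab(n,f=None):
    d=imaging.get_image(n); im=cv2.cvtColor(d["pixels"],cv2.COLOR_RGB2BGR)
    if f: cv2.imwrite("pics/"+f,im)
    np.savez(""+n+".npz",**{k:np.array(v) for k,v in d.items()})
    return im,d
def load(n): return np.load(""+n+".npz")
def ray(d,u,v):
    K=np.array(d["camera_matrix"]);R=cv2.Rodrigues(np.array(d["rvec"],float))[0];t=np.array(d["tvec"],float).ravel()
    return -R.T@t, R.T@np.linalg.inv(K)@np.array([u,v,1.])
def onz(d,u,v,z):
    c,r=ray(d,u,v); return c+r*(z-c[2])/r[2]
def tri(d1,p1,d2,p2):
    c1,r1=ray(d1,*p1);c2,r2=ray(d2,*p2)
    s=np.linalg.lstsq(np.stack([r1,-r2],1),c2-c1,rcond=None)[0]
    a=c1+s[0]*r1;b=c2+s[1]*r2
    return (a+b)/2,np.linalg.norm(a-b)
def proj(d,P):
    return cv2.projectPoints(np.array(P,float).reshape(-1,3),np.array(d["rvec"],float),np.array(d["tvec"],float),np.array(d["camera_matrix"],float),None)[0].reshape(-1,2)
E
python3 - <<'E'
from h import *
print(telemetry.get_obs(),ctrl.grasp_offset)
for n in("top","side"):
    im,d=grab(n,n+"0.png"); print(n,ray(d,320,240))
E
```

```text
pics
{'clock': 0.0, 'joint_positions': array([64.20074532, 23.94639306, -0.58859964, 92.48496245,  0.26845204,
       63.63973772, -3.03568737]), 'dq': array([ 0.03515249, -0.08468959,  0.05469763, -0.04656149,  0.06911145,
        0.00089079,  0.02821687]), 'effort': array([-1.01523347e-04, -8.64435196e+01,  6.78927843e-01, -4.34908390e+01,
        1.91074458e-02,  7.35422946e-03, -3.70957127e-05]), 'ee_pos': array([ 0.24825204, -0.57315662,  0.19778249]), 'orientation': array([-1.79930453e+02,  5.18498771e-03,  2.34209987e+01]), 'contact_force': array([-0.36431763, -0.39705216, -0.0802533 ]), 'torque': array([ 0.01983499, -0.0091604 ,  0.05968584]), 'opening': 0.08533403451472839} 0.0187
top (array([0.45666202, 0.02017429, 1.15166489]), array([ 0.06016891,  0.00691399, -0.99824797]))
side (array([0.4144565 , 0.59784303, 0.80351355]), array([ 0.1514376 , -0.61563739, -0.77359987]))
```

View pics/top0.png

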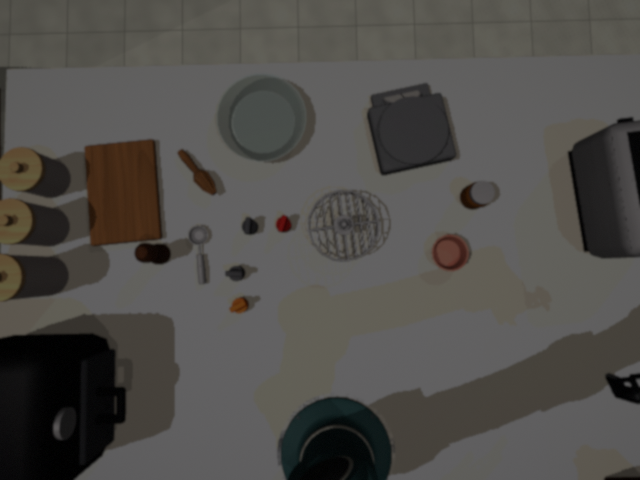

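View pics/side0.png

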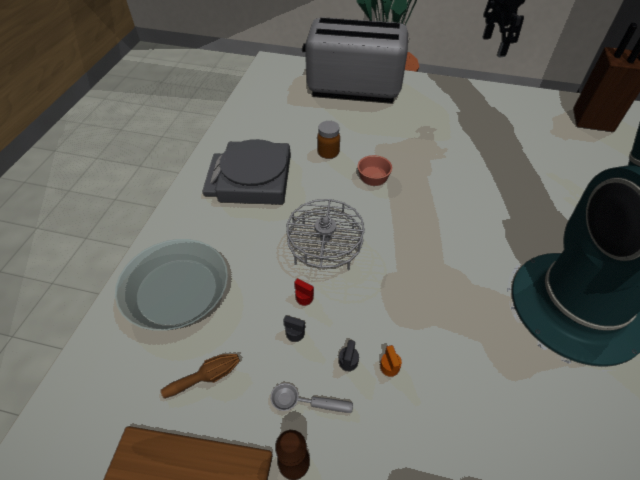

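Top view: the dark grey knobs are at (250,226) and (236,272). Lookalikes are red (284,224), orange (240,304), and the dark mill at (152,253). The rack is at (350,225) and the ramekin at (450,252). In the side view the grey knobs are at (294,328) and (348,355). I'll check this choice in one close crop.

```bash
cat > crop.py <<'E'
from h import *
def c(n,u,v,w,h,s):
    im=cv2.cvtColor(load(n)["pixels"],cv2.COLOR_RGB2BGR)[v:v+h,u:u+w]
    im=cv2.resize(im,None,fx=s,fy=s,interpolation=cv2.INTER_CUBIC)
    return cv2.convertScaleAbs(im,alpha=1.6,beta=15)
E
python3 - <<'E'
from crop import *
a=c("top",215,205,50,85,6)[:300*2-90]; b=c("side",270,305,100,75,5)[:375]
r=c("top",300,180,100,90,3.0)
s=c("side",275,190,100,90,5)[:450]
W=np.zeros((600,800,3),np.uint8)
W[:510,:300]=a[:510]; b=b; W[:375*1,300:800]=b
g=c("top",320,200,55,50,4); W[380:580,300:520]=g
g=c("side",297,195,60,50,4); W[380:580,530:770]=g
cv2.imwrite("pics/c1.png",W)
for n in("top","side"):
    d=load(n); hsv=cv2.cvtColor(d["pixels"],cv2.COLOR_RGB2HSV); print(n,d["camera_matrix"].tolist())
    g=cv2.cvtColor(d["pixels"],cv2.COLOR_RGB2GRAY)
    u0,v0,w,h=(215,205,50,85) if n=="top" else (270,305,100,75)
    m=np.zeros_like(g); m[v0:v0+h,u0:u0+w]=((g<70)&(hsv[...,1]<90))[v0:v0+h,u0:u0+w]
    k,l,st,ce=cv2.connectedComponentsWithStats(m)
    for i in range(1,k):
        if st[i,4]>30:print(st[i],ce[i])
E
```

```text
top [[452.6238106038381, 0.0, 319.3301035053326], [0.0, 452.6238106038381, 234.18731588460358], [0.0, 0.0, 1.0]]
[242 217  21  18 308] [252.06818182 225.30194805]
[225 265  31  16 311] [238.72025723 272.14790997]
side [[439.79588264380754, 0.0, 324.6550982118901], [0.0, 439.79588264380754, 247.45667330448202], [0.0, 0.0, 1.0]]
[284 316  21  26 430] [294.04186047 328.30697674]
[339 340  20  31 447] [348.47427293 356.75167785]
```

View pics/c1.png

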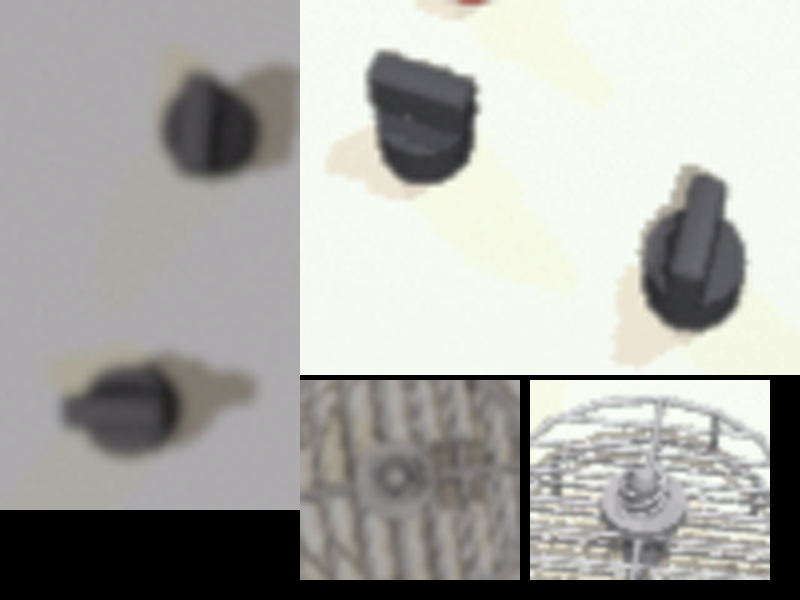

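The crop confirms two dark grey wing knobs: A (near the rack) has its wing along about world x, and B has its wing along about world y. The collar and post are visible at top (344,224) and side (325.6,226). Next I'll compute positions and the rack yaw.

```bash
python3 - <<'E'
from crop import *
t=load("top");s=load("side")
S=lambda x,y:(270+(x-300)/5-.4,305+y/5-.4)
T=lambda x,y:(215+x/6-.42,205+y/6-.42)
for nm,sc,tc in(("A",[(384,50),(477,87),(468,108),(370,68)],(199,125)),("B",[(692,175),(725,182),(703,278),(672,272)],(115,408))):
    P=np.array([onz(s,*S(*p),.054) for p in sc]); print(nm,P.round(4).tolist(),"mean",P.mean(0).round(4),"top",onz(t,*T(*tc),.054).round(4), tri(s,np.mean([S(*p) for p in sc],0),t,T(*tc)))
    mid=lambda i,j:(P[i]+P[j])/2
    v=(mid(1,2)-mid(0,3)) if nm=="A" else mid(2,3)-mid(0,1)
    print(np.linalg.norm(v[:2]),np.degrees(np.arctan2(v[1],v[0])))
# seat collar / post
ps=(297+114.5/4-.4,195+125/4-.4); pt=(320+94/4-.4,200+99/4-.4)
print("seat",tri(s,ps,t,pt), onz(s,*ps,.079),onz(t,*pt,.079))
ps=(297+115/4-.4,195+92/4-.4); pt=(320+97/4-.4,200+96/4-.4)
print("tip",tri(s,ps,t,pt))
# ramekin by colour
for n,d in(("top",t),("side",s)):
    hsv=cv2.cvtColor(d["pixels"],cv2.COLOR_RGB2HSV)
    m=((hsv[...,1]>90)&((hsv[...,0]<9)|(hsv[...,0]>172))).astype(np.uint8)
    k,l,st,ce=cv2.connectedComponentsWithStats(m)
    for i in range(1,k):
        if st[i,4]>250:
            c,_=cv2.findContours((l==i).astype(np.uint8),0,2); e=cv2.fitEllipse(max(c,key=len))
            print(n,st[i],ce[i].round(1),e,onz(d,*e[0],.018).round(4), onz(d,*e[0],.036).round(4))
# rack wires: rectify at z=.07 plane in top and side
for n,d in(("top",t),("side",s)):
    c0=np.array([.49,-.045]); N=400;sc=.0005
    W=np.array([[c0[0]+dx,c0[1]+dy,.073] for dx,dy in((-.1,-.1),(.1,-.1),(.1,.1),(-.1,.1))])
    H=cv2.getPerspectiveTransform(proj(d,W).astype(np.float32),np.float32([[0,0],[N,0],[N,N],[0,N]])) 
    R=cv2.warpPerspective(cv2.cvtColor(d["pixels"],cv2.COLOR_RGB2BGR),H,(N,N),flags=cv2.INTER_CUBIC)
    cv2.imwrite(f"pics/r_{n}.png",R)
a=cv2.imread("pics/r_top.png");b=cv2.imread("pics/r_side.png")
cv2.imwrite("pics/r.png",cv2.convertScaleAbs(np.hstack([cv2.convertScaleAbs(a,alpha=1.5),b]),alpha=1.1))
E
```

```text
A [[0.5797, 0.1984, 0.054], [0.5405, 0.2054, 0.054], [0.5415, 0.2149, 0.054], [0.5827, 0.2073, 0.054]] mean [0.5611 0.2065 0.054 ] top [0.5622 0.2032 0.054 ] (array([0.5623459 , 0.20397754, 0.0490228 ]), np.float64(0.0007574315434592576))
0.040847862258263146 169.63657002338527
B [[0.453, 0.2221, 0.054], [0.4405, 0.222, 0.054], [0.441, 0.2611, 0.054], [0.4524, 0.2615, 0.054]] mean [0.4467 0.2416 0.054 ] top [0.4483 0.2382 0.054 ] (array([0.44762418, 0.23929993, 0.04835548]), np.float64(0.0013061865644654147))
0.039255728882528484 90.14579218049765
seat (array([ 0.55750863, -0.02866463,  0.06914625]), np.float64(0.0016770794405197994)) [ 0.55475723 -0.02029739  0.079     ] [ 0.55741898 -0.02812197  0.079     ]
tip (array([ 0.55717727, -0.02921835,  0.09567753]), np.float64(0.0008032557301054052))
top [ 432  235   37   36 1026] [450.  252.4] ((450.04541015625, 252.34303283691406), (34.80570602416992, 35.808555603027344), 115.47564697265625) [ 0.4871 -0.296   0.018 ] [ 0.4867 -0.291   0.036 ]
side [574  54  36  68 488] [591.1  85.6] ((591.9578247070312, 84.65630340576172), (11.84065055847168, 70.45884704589844), 27.17945671081543) [-0.1344 -0.8734  0.018 ] [-0.1218 -0.8397  0.036 ]
side [358 155  34  31 795] [374.1 169.6] ((373.9783935546875, 169.64097595214844), (29.390642166137695, 32.6632194519043), 94.01812744140625) [ 0.4869 -0.2959  0.018 ] [ 0.4852 -0.2754  0.036 ]
side [294 278  20  28 396] [303.4 292.1] ((303.2232360839844, 292.1172790527344), (18.14859390258789, 26.869890213012695), 160.8009796142578) [0.5686 0.1191 0.018 ] [0.5651 0.13   0.036 ]
```

View pics/r.png

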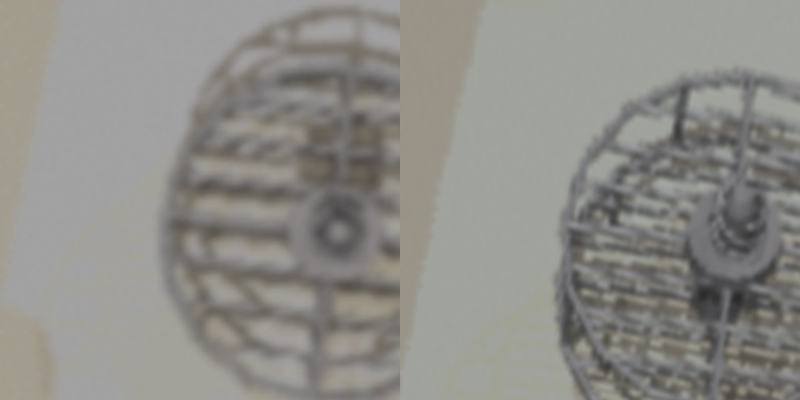

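```bash
cat >> h.py <<'E'
from scipy.spatial.transform import Rotation as Ro
def rel(x,y,z,yaw,start=None):
    o=telemetry.get_obs() if start is None else None
    p,R=(np.array(o["ee_pos"]),Ro.from_euler("xyz",o["orientation"],degrees=True)) if o else (np.array(start[:3]),Ro.from_euler("xyz",[180,0,start[3]],degrees=True))
    G=Ro.from_euler("xyz",[180,0,yaw],degrees=True)
    d=R.inv().apply(np.array([x,y,z])-p); w=np.degrees((R.inv()*G).as_rotvec())
    print("delta",d.round(4),w.round(2))
E
python3 - <<'E'
from h import *
rel(.562,.205,.20,172)
print(np.load("side.npz")["tvec"])
E
```

```text
delta [ 0.5972 -0.5894 -0.0015] [-3.0000e-02 -8.0000e-02 -1.4858e+02]
[0.5353563  0.12132178 0.93461177]
```

Call:
play_rows:
  deltas: "0.597 -0.589 0 0 0 -148.6; 0.597 -0.589 0 0 0 -148.6; 0.597 -0.589 0 0 0 -148.6; 0.597 -0.589 0 0 0 -148.6; 0.597 -0.589 0 0 0 -148.6; 0.597 -0.589 0 0 0 -148.6; 0.597 -0.589 0 0 0 -148.6; 0.597 -0.589 0 0 0 -148.6"
  gripper: 0.5

```text
clock: 0.77
ee_pos: [0.3732, -0.2624, 0.1983]
orientation: [-180.0, 0.0, 81.1]
contact_force: [1.3, -0.7, -0.0]
opening: 0.0423
```

```bash
python3 - <<'E'
from h import *
rel(.562,.205,.20,172)
E
```

```text
delta [ 0.491   0.1139 -0.0018] [-2.000e-02  0.000e+00 -9.094e+01]
```

```bash
python3 - <<'E'
from h import *
# after first chained call: world pos = current + R*(0.3,0.07,0), yaw+50
y=np.radians(81.05);R=Ro.from_euler("xyz",[180,0,81.05],degrees=True)
p=np.array([.3732,-.2624,.1983])+R.apply([.3,.07,0]); print(p)
rel(.562,.205,.08,172,(*p,131.05))
E
```

```text
[0.48901946 0.02305727 0.1983    ]
delta [0.0893 0.1745 0.1183] [  0.     0.   -40.95]
```

Call:
play_rows:
  deltas: "0.3 0.07 0 0 0 -50; 0.3 0.07 0 0 0 -50; 0.3 0.07 0 0 0 -50; 0.3 0.07 0 0 0 -50; 0.3 0.07 0 0 0 -50; 0.3 0.07 0 0 0 -50; 0.3 0.07 0 0 0 -50; 0.3 0.07 0 0 0 -50"

```text
clock: 1.43
ee_pos: [0.4916, 0.0257, 0.1986]
orientation: [179.9, -0.0, 131.5]
contact_force: [0.2, -0.2, -0.0]
opening: 0.0425
```

Call:
play_rows:
  deltas: "0.089 0.175 0.118 0 0 -41; 0.089 0.175 0.118 0 0 -41; 0.089 0.175 0.118 0 0 -41; 0.089 0.175 0.118 0 0 -41; 0.089 0.175 0.118 0 0 -41; 0.089 0.175 0.118 0 0 -41; 0.089 0.175 0.118 0 0 -41; 0.089 0.175 0.118 0 0 -41"

```text
clock: 2.1
ee_pos: [0.5644, 0.2029, 0.0792]
orientation: [180.0, -0.1, 171.8]
contact_force: [0.4, -0.7, -0.6]
opening: 0.0425
```

```bash
python3 - <<'E'
from crop import *
rel(.562,.205,.031,172)
print(telemetry.get_obs())
grab("side"); grab("top")
W=np.zeros((450,800,3),np.uint8)
W[:450,:500]=c("side",250,270,100,90,5); W[:450,500:800]=c("top",225,180,50,75,6)
cv2.imwrite("pics/c2.png",W)
E
```

```text
delta [0.0025 0.0017 0.0482] [ 0.01 -0.14 -0.24]
{'clock': 2.1, 'joint_positions': array([  8.59436182,  35.82467013, -42.40329418, 100.60871244,
        28.67558023,  55.04305916,  36.39405125]), 'dq': array([ 1.9502224 , -2.60723994,  0.75036883,  0.56290746, -0.5725361 ,
        0.17517054, -0.99158383]), 'effort': array([ -3.46387044, -82.52394676, -19.12573099, -35.09954453,
         0.32829632,  -0.17322738,   0.57803538]), 'ee_pos': array([0.56435581, 0.20290515, 0.07923543]), 'orientation': array([ 1.79993535e+02, -1.41326998e-01,  1.71764768e+02]), 'contact_force': array([ 0.4273163 , -0.70670933, -0.57986356]), 'torque': array([-0.03570316, -0.02601929,  0.05863893]), 'opening': 0.04249780193450118}
```

View pics/c2.png

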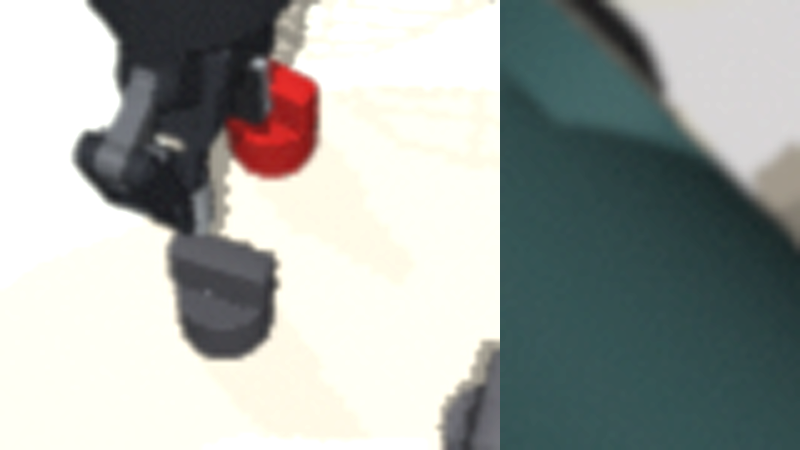

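The side crop shows the open fingers above knob A (wing at about (223,255)), clear of the red one. I'll descend and grip.

Call:
play_rows:
  deltas: "0.002 0.001 0.012 0 0 0; 0.002 0.001 0.024 0 0 0; 0.002 0.001 0.036 0 0 0; 0.002 0.001 0.044 0 0 0; 0.002 0.001 0.047 0 0 0; 0.002 0.001 0.047 0 0 0"

```text
clock: 2.7
ee_pos: [0.5628, 0.2031, 0.0324]
orientation: [-180.0, -0.1, 171.7]
contact_force: [-0.9, 0.2, -0.6]
opening: 0.0428
```

Call:
play_rows:
  deltas: "0 0 0 0 0 0; 0 0 0 0 0 0; 0 0 0 0 0 0; 0 0 0 0 0 0; 0 0 0 0 0 0; 0 0 0 0 0 0"
  gripper: 1

```text
clock: 3.2
ee_pos: [0.5634, 0.2033, 0.0336]
orientation: [180.0, 0.0, 171.7]
contact_force: [-1.1, -0.7, 0.1]
opening: 0.0001
```

Call:
play_rows:
  deltas: "0 0 -0.02 0 0 0; 0 0 -0.05 0 0 0; 0 0 -0.08 0 0 0; 0 0 -0.115 0 0 0; 0 0 -0.115 0 0 0"

```text
clock: 3.62
ee_pos: [0.5656, 0.2049, 0.1545]
orientation: [179.8, 0.4, 171.7]
contact_force: [0.1, 1.3, 0.2]
opening: 0.0001
```

```bash
python3 - <<'E'
from crop import *
o=telemetry.get_obs();print(o["joint_positions"])
rel(.558,-.029,.15,95)
grab("side"); 
cv2.imwrite("pics/c3.png",c("side",240,220,120,110,5))
E
```

```text
[ 10.86274479  30.64239726 -45.55356578  97.61743934  24.50683372
  61.71675532  39.31259444]
delta [-0.0261 -0.2326  0.0039] [ 0.42  0.19 76.73]
```

View pics/c3.png

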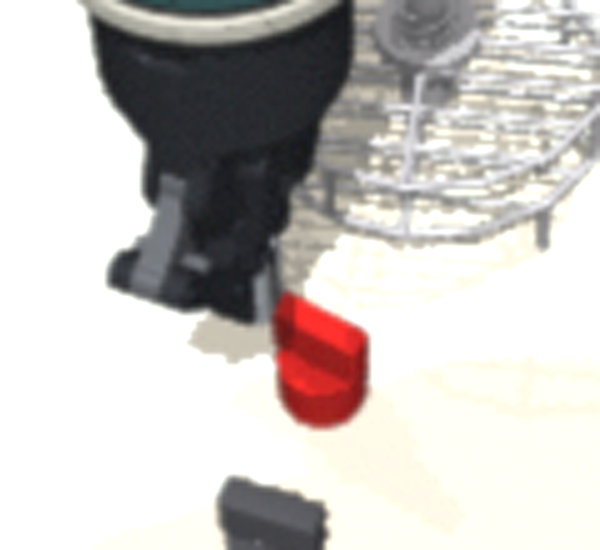

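```bash
python3 - <<'E'
from crop import *
s=load("side");o=telemetry.get_obs();p=o["ee_pos"]
q=proj(s,[p,[.5617,.2048,.054],[.5617,.2048,.0],[.565,.125,.054],p+[0,0,.1]]);print(q,(q-[240,220])*5)
t=load("top");print(t["rvec"],t["tvec"],s["rvec"])
im,t=grab("top");cv2.imwrite("pics/c4.png",c("top",190,170,110,120,5))
E
```

```text
[[290.30234955 291.21192355]
 [294.44422639 319.39057105]
 [295.65695617 332.55769049]
 [303.64262894 285.29885301]
 [286.94926233 256.70929885]] [[251.51174774 356.05961776]
 [272.22113196 496.95285525]
 [278.28478084 562.78845243]
 [318.21314472 326.49426507]
 [234.74631163 183.54649427]]
[ 2.15661466 -2.20302715  0.06987586] [0.04086487 0.53876686 1.11505137] [ 0.34448355 -2.88314826  1.00468237]
```

View pics/c4.png

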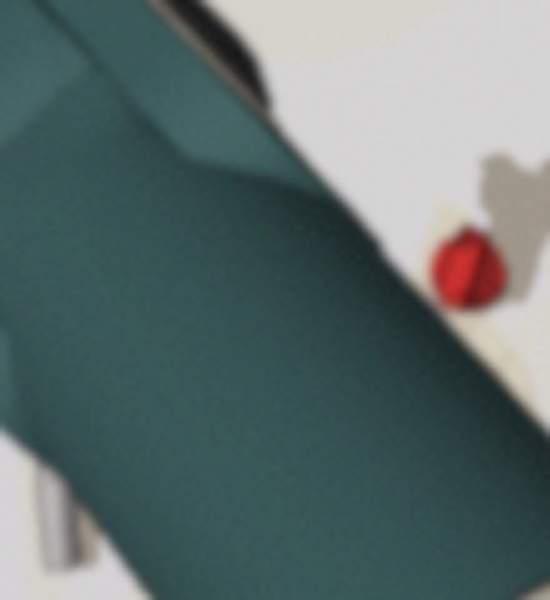

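```bash
python3 - <<'E'
from h import *
s=load("side")
for y in(.203+.021,.203-.021):
  for z in(.079,.084,.09,.1): print(y,z,proj(s,[.5644,y,z]))
im=cv2.cvtColor(s["pixels"],cv2.COLOR_RGB2GRAY)
print(im[268:300:2,280:304])
E
```

```text
0.224 0.079 [[289.58725678 321.35463927]]
0.224 0.084 [[289.44081604 320.02904917]]
0.224 0.09 [[289.26320764 318.42132757]]
0.224 0.1 [[288.96254328 315.69969637]]
0.18200000000000002 0.079 [[295.76285826 302.38648103]]
0.18200000000000002 0.084 [[295.6498096  301.01227696]]
0.18200000000000002 0.09 [[295.51274462 299.34613363]]
0.18200000000000002 0.1 [[295.2808249  296.52694904]]
[[ 11  14  17  18  18  20  19  14  15  14  14  14  13  25  67  69  83  91
   91  87  99 101 100  95]
 [ 21  19  18  19  19  20  19  16  16  14  14  10  12  19  24  52  80 103
  109 102 103 102 101 103]
 [ 60  44  25  18  17  19  14  11  13  13  16  13  19  28  21  52  79  91
   92  91  91  93  99 137]
 [ 32  24  11   9  10  10  10  10  10   9  11  26  41  50  35  51  81 104
  107  94  90 100 144 163]
 [ 10  10   9  11  11  12  11  12  11  11  33  70  76  60  40  44  65  85
   92  95 114 155 169 169]
 [ 11   9  11  12  11  12  12  16  14   8  28  70  77  61  40  34  47  55
   76 102 116 157 169 170]
 [ 12  12  10   9  10  12  10  10  11  11  28  69  77  64  46  33  36  37
   38  57  67  91 121 145]
 [115 1
[... 202 characters left out ...]
13 113 113 113 112 113 113 113 111 112 112 112 109  69  34  23  21
   24  34  38  46  54  57]
 [113 113 113 113 114 113 113 113 112 113 113 113 113 110  84  45  25  25
   28  32  33  32  34  34]
 [134 124 124 124 121 115 113 113 114 114 115 122 124 122 110  67  46  39
   40  34  31  32  31  32]
 [171 171 171 170 166 136 125 128 158 166 167 170 171 168 141  88  57  50
   50  48  47  37  34  31]
 [171 171 171 171 170 171 171 170 171 170 171 169 162 166 155  90  55  52
   52  48  48  49  47  48]
 [170 171 171 171 171 171 171 170 161 159 159 158 158 158 152  91  46  45
   54  58  58  50  48  48]
 [171 171 171 171 171 171 162 159 158 157 157 157 157 158 153 106  54  33
   33  38  43  52  53  48]]
```

The shut fingertips show at about (292,284) where the TCP projects to (290,291). So the physical tips sit about 18 mm above the stated TCP, and the first grip closed above the wing. I'll regrasp lower, guarded.

Call:
play_rows:
  deltas: "0.003 -0.001 0.04 0 0 0; 0.003 -0.001 0.08 0 0 0; 0.003 -0.001 0.1 0 0 0; 0.003 -0.001 0.115 0 0 0; 0.003 -0.001 0.12 0 0 0; 0.003 -0.001 0.124 0 0 0; 0.003 -0.001 0.128 0 0 0; 0.003 -0.001 0.128 0 0 0"
  gripper: 0.6

```text
clock: 4.38
ee_pos: [0.5606, 0.2029, 0.0208]
orientation: [180.0, 0.0, 171.7]
contact_force: [-0.1, -0.4, -0.3]
opening: 0.0338
```

Call:
play_rows:
  deltas: "0 0 0.002 0 0 0; 0 0 0.003 0 0 0; 0 0 0.003 0 0 0"

```text
clock: 4.63
ee_pos: [0.5604, 0.2028, 0.0177]
orientation: [180.0, 0.0, 171.7]
contact_force: [0.1, 0.3, -0.9]
opening: 0.0342
```

Call:
play_rows:
  deltas: "0 0 0 0 0 0; 0 0 0 0 0 0; 0 0 0 0 0 0; 0 0 0 0 0 0; 0 0 0 0 0 0; 0 0 0 0 0 0"
  gripper: 1

```text
clock: 5.13
ee_pos: [0.5604, 0.2029, 0.0177]
orientation: [180.0, 0.0, 171.7]
contact_force: [-0.3, 0.7, 5.7]
opening: 0.0113
```

Call:
play_rows:
  deltas: "0 0 -0.005 0 0 0; 0 0 -0.03 0 0 0; 0 0 -0.07 0 0 0; 0 0 -0.11 0 0 0; 0 0 -0.14 0 0 0; 0 0 -0.14 0 0 0; 0 0 -0.14 0 0 0"

```text
clock: 5.72
ee_pos: [0.5608, 0.2029, 0.159]
orientation: [180.0, 0.1, 171.7]
contact_force: [-0.4, -0.0, -0.6]
opening: 0.0111
```

```bash
python3 - <<'E'
from crop import *
o=telemetry.get_obs();print(o["joint_positions"],o["contact_force"],o["opening"])
rel(.558,-.029,.158,95)
grab("side"); 
cv2.imwrite("pics/c5.png",c("side",240,200,120,120,5))
E
```

```text
[ 11.30167883  30.05653127 -45.92877104  97.89092603  24.05882523
  62.24564245  39.51139779] [-0.38463277 -0.02932104 -0.6205091 ] 0.011057257931206937
delta [-0.0307 -0.2298  0.0009] [ 0.12  0.09 76.7 ]
```

View pics/c5.png

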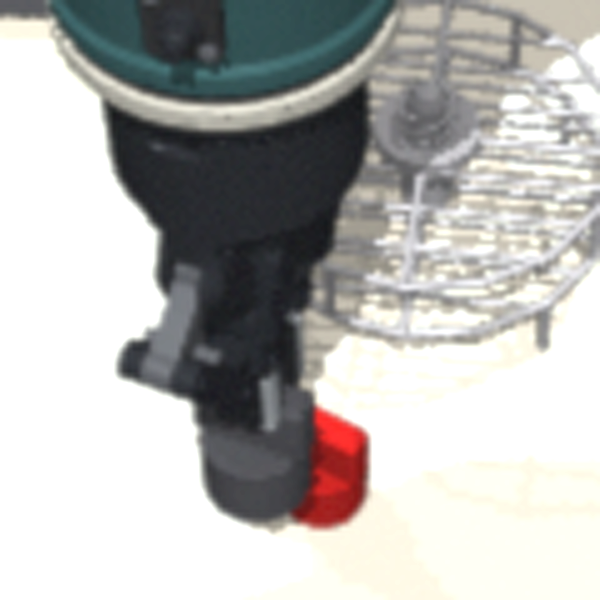

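Knob A is held upright below the fingers (skirt spans crop 203–312). I'll work out its offset along the wing relative to the TCP from this view.

```bash
python3 - <<'E'
from h import *
s=load("side")
th=np.linspace(0,2*np.pi,200)
for x in(.559,.561,.563):
    c=[[x+.0195*np.cos(a),.2029+.0195*np.sin(a),z] for a in th for z in(.1413,.1693)]
    q=proj(s,c); print(x,q.min(0),q.max(0))
im=s["pixels"].astype(int)
for r in(290,293,296): print(r,[(i,*im[r,i]) for i in list(range(277,284))],[(i,*im[r,i]) for i in range(299,305)])
print([im[r,290].tolist() for r in range(299,308)])
E
```

```text
0.559 [281.85046083 276.39450207] [304.99848452 304.01163858]
0.561 [280.73422391 276.16941327] [303.90731366 303.77594428]
0.563 [279.61880177 275.94448602] [302.81691556 303.54041964]
290 [(277, np.int64(169), np.int64(172), np.int64(166)), (278, np.int64(167), np.int64(170), np.int64(164)), (279, np.int64(145), np.int64(147), np.int64(142)), (280, np.int64(80), np.int64(81), np.int64(80)), (281, np.int64(49), np.int64(50), np.int64(52)), (282, np.int64(47), np.int64(48), np.int64(51)), (283, np.int64(46), np.int64(46), np.int64(50))] [(299, np.int64(32), np.int64(32), np.int64(35)), (300, np.int64(30), np.int64(30), np.int64(33)), (301, np.int64(28), np.int64(23), np.int64(25)), (302, np.int64(48), np.int64(13), np.int64(13)), (303, np.int64(59), np.int64(7), np.int64(7)), (304, np.int64(74), np.int64(9), np.int64(9))]
293 [(277, np.int64(169), np.int64(172), np.int64(166)), (278, np.int64(169), np.int64(172), np.int64(166)), (279, np.int64(163), np.int64(166), np.int64(160)), (280, np.int64(91), np.int64(93), np.int64(90)), (281, np.int64(36), np.int64(36), np.int64(38)), (282, n
[... 475 characters left out ...]
2), np.int64(166)), (279, np.int64(164), np.int64(167), np.int64(160)), (280, np.int64(115), np.int64(117), np.int64(114)), (281, np.int64(55), np.int64(56), np.int64(56)), (282, np.int64(31), np.int64(32), np.int64(33)), (283, np.int64(30), np.int64(30), np.int64(32))] [(299, np.int64(27), np.int64(28), np.int64(30)), (300, np.int64(23), np.int64(24), np.int64(26)), (301, np.int64(25), np.int64(19), np.int64(21)), (302, np.int64(52), np.int64(10), np.int64(11)), (303, np.int64(79), np.int64(9), np.int64(9)), (304, np.int64(115), np.int64(14), np.int64(14))]
[[36, 37, 39], [36, 36, 39], [35, 36, 38], [36, 36, 39], [43, 43, 44], [80, 78, 75], [133, 132, 125], [166, 168, 162], [169, 173, 166]]
```

```bash
python3 - <<'E'
from h import *
rel(.5562,-.029,.13,185)
E
```

```text
delta [-0.0295 -0.2296  0.0276] [-2.00e-02  1.00e-02 -1.33e+01]
```

Call:
play_rows:
  deltas: "-0.03 -0.23 0 0 0 -13.3; -0.03 -0.23 0 0 0 -13.3; -0.03 -0.23 0 0 0 -13.3; -0.03 -0.23 0 0 0 -13.3; -0.03 -0.23 0 0 0 -13.3; -0.03 -0.23 0 0 0 -13.3; -0.03 -0.23 0 0 0 -13.3; -0.03 -0.23 0.02 0 0 -13.3"

```text
clock: 6.43
ee_pos: [0.5576, -0.0312, 0.1384]
orientation: [-180.0, 0.1, -175.2]
contact_force: [1.3, 1.3, -1.0]
opening: 0.011
```

Call:
play_rows:
  deltas: "0 0 0.008 0 0 0; 0 0 0.008 0 0 0"

```text
clock: 6.6
ee_pos: [0.555, -0.029, 0.1268]
orientation: [179.9, -0.3, -175.0]
contact_force: [0.5, 0.4, -0.2]
opening: 0.0112
```

```bash
python3 - <<'E'
from crop import *
o=telemetry.get_obs();print(o["joint_positions"],o["contact_force"],o["ee_pos"])
rel(.5562,-.029,.13,185)
grab("side"); 
cv2.imwrite("pics/c6.png",c("side",285,165,80,75,8))
s=load("side");th=np.linspace(0,2*np.pi,200)
for x,y,z in((.558,-.029,.074),(.558,-.029,.098)): print(proj(s,[x,y,z]))
E
```

```text
[ 36.55784693  28.96795928 -47.27246146 104.9101697   24.89085451
  57.35934573  74.01019383] [ 0.50039956  0.40988    -0.24029568] [ 0.55501562 -0.02896268  0.12677291]
delta [-0.0012 -0.0001 -0.0032] [ 0.07 -0.26  0.05]
[[324.68907665 224.19381839]]
[[324.78400332 216.85496251]]
```

View pics/c6.png

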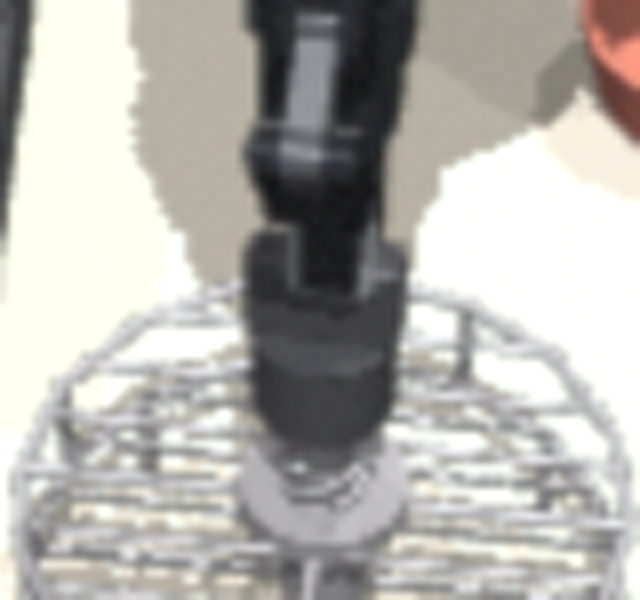

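c6 shows collar columns 238–410 (centre 324), skirt centre about 323 and finger centre about 335. The knob is aligned in x, with an offset of about +2 mm from the TCP. I'll use the knob itself to calibrate row bias and solve for the seat's y and z.

```bash
python3 - <<'E'
from h import *
s=load("side");t=load("top")
th=np.linspace(0,2*np.pi,200)
def circ(d,x,y,z,r): 
    q=proj(d,[[x+r*np.cos(a),y+r*np.sin(a),z] for a in th]); return q.min(0).round(2),q.max(0).round(2)
print("knob underside pred",circ(s,.557,-.029,.109,.0195),"obs bottom 220.5 cols",285+253/8-.4,285+392/8-.4)
for z in(.074,.079,.084):
    for y in(-.031,-.029,-.027): print(z,y,circ(s,.557,y,z,.024),"obs bottom 233.1 cols",285+238/8-.4,285+410/8-.4)
E
```

```text
knob underside pred (array([316.19, 206.87]), array([334.37, 220.25])) obs bottom 220.5 cols 316.225 333.6
0.074 -0.031 (array([314.48, 215.59]), array([336.19, 231.89])) obs bottom 233.1 cols 314.35 335.85
0.074 -0.029 (array([314.26, 216.23]), array([336.  , 232.57])) obs bottom 233.1 cols 314.35 335.85
0.074 -0.027 (array([314.03, 216.87]), array([335.8 , 233.25])) obs bottom 233.1 cols 314.35 335.85
0.079 -0.031 (array([314.46, 214.08]), array([336.26, 230.39])) obs bottom 233.1 cols 314.35 335.85
0.079 -0.029 (array([314.23, 214.72]), array([336.06, 231.08])) obs bottom 233.1 cols 314.35 335.85
0.079 -0.027 (array([314.01, 215.36]), array([335.87, 231.76])) obs bottom 233.1 cols 314.35 335.85
0.084 -0.031 (array([314.44, 212.55]), array([336.33, 228.89])) obs bottom 233.1 cols 314.35 335.85
0.084 -0.029 (array([314.21, 213.19]), array([336.13, 229.57])) obs bottom 233.1 cols 314.35 335.85
0.084 -0.027 (array([313.98, 213.83]), array([335.93, 230.25])) obs bottom 233.1 cols 314.35 335.85
```

Call:
play_rows:
  deltas: "0 0 0.002 0 0 0; 0 0 0.004 0 0 0; 0 0 0.006 0 0 0; 0 0 0.008 0 0 0; 0 0 0.01 0 0 0; 0 0 0.01 0 0 0"

```text
clock: 7.15
ee_pos: [0.5566, -0.0292, 0.1191]
orientation: [180.0, -0.0, -175.0]
contact_force: [-0.2, 0.4, -0.6]
opening: 0.0112
```

Call:
play_rows:
  deltas: "0 0 0.001 0 0 0; 0 0 0.002 0 0 0; 0 0 0.003 0 0 0; 0 0 0.004 0 0 0; 0 0 0.005 0 0 0; 0 0 0.005 0 0 0"

```text
clock: 7.65
ee_pos: [0.5567, -0.0292, 0.1142]
orientation: [180.0, -0.0, -175.0]
contact_force: [-0.7, -0.4, -0.9]
opening: 0.0112
```

Call:
play_rows:
  deltas: "0.002 0 0 0 0 0; 0.002 0 0.001 0 0 0; 0.002 0 0.002 0 0 0; 0.002 0 0.003 0 0 0; 0.002 0 0.004 0 0 0; 0.002 0 0.005 0 0 0; 0.002 0 0.005 0 0 0"

```text
clock: 8.23
ee_pos: [0.5547, -0.0293, 0.1091]
orientation: [180.0, -0.0, -175.0]
contact_force: [-0.5, -0.0, -0.8]
opening: 0.0112
```

Call:
play_rows:
  deltas: "0 0 0.001 0 0 0; 0 0 0.002 0 0 0; 0 0 0.003 0 0 0; 0 0 0.003 0 0 0"

```text
clock: 8.57
ee_pos: [0.5547, -0.0293, 0.1062]
orientation: [180.0, -0.0, -175.0]
contact_force: [-0.4, -0.5, -0.7]
opening: 0.0116
```

Call:
play_rows:
  deltas: "0 0 0.001 0 0 0; 0 0 0.002 0 0 0; 0 0 0.002 0 0 0"

```text
clock: 8.82
ee_pos: [0.5547, -0.0293, 0.1042]
orientation: [180.0, -0.0, -175.0]
contact_force: [-1.0, 0.6, -0.5]
opening: 0.0114
```

Call:
play_rows:
  deltas: "0 0 0.001 0 0 0; 0 0 0.002 0 0 0; 0 0 0.002 0 0 0"

```text
clock: 9.07
ee_pos: [0.5547, -0.0294, 0.1022]
orientation: [180.0, -0.0, -175.0]
contact_force: [-0.5, 0.3, -1.1]
opening: 0.0109
```

Call:
play_rows:
  deltas: "0 0 0.0005 0 0 0; 0 0 0.001 0 0 0; 0 0 0.001 0 0 0"

```text
clock: 9.32
ee_pos: [0.5547, -0.0294, 0.1013]
orientation: [180.0, -0.0, -175.0]
contact_force: [0.3, -0.8, -1.0]
opening: 0.0115
```

Call:
play_rows:
  deltas: "0 0 0.0005 0 0 0; 0 0 0.001 0 0 0; 0 0 0.001 0 0 0"

```text
clock: 9.57
ee_pos: [0.5548, -0.0294, 0.1003]
orientation: [180.0, -0.0, -175.0]
contact_force: [0.0, -0.1, -0.9]
opening: 0.0114
```

Call:
play_rows:
  deltas: "0 0 0.0005 0 0 0; 0 0 0.001 0 0 0; 0 0 0.001 0 0 0"

```text
clock: 9.82
ee_pos: [0.5549, -0.0293, 0.0995]
orientation: [180.0, 0.0, -175.0]
contact_force: [-1.6, -0.8, 4.0]
opening: 0.0111
```

Call:
play_rows:
  deltas: "0 0 0.0005 0 0 0; 0 0 0.001 0 0 0; 0 0 0.001 0 0 0"

```text
clock: 10.07
ee_pos: [0.5552, -0.0291, 0.0991]
orientation: [-180.0, 0.1, -175.0]
contact_force: [-2.9, -0.2, 14.5]
opening: 0.0114
```

Landed: contact began at TCP z of about 0.0996, so the seat is at about 0.075. Next I'll screw clockwise about the knob's axis, following the helix at 0.1 mm per degree with slight unloading.

Call:
play_rows:
  deltas: "0 0.0001 -0.0005 0 0 2; 0 0.0002 -0.0001 0 0 5; 0 0.0004 0.0004 0 0 10; -0.0001 0.0006 0.0009 0 0 15; -0.0001 0.0008 0.0014 0 0 20; -0.0001 0.0008 0.0014 0 0 20"

```text
clock: 10.57
ee_pos: [0.5554, -0.0283, 0.0975]
orientation: [180.0, 0.1, 164.7]
contact_force: [-0.4, -0.8, 5.4]
opening: 0.0113
```

```bash
python3 - <<'E'
from h import *
o=telemetry.get_obs();print(o["contact_force"],o["torque"],o["ee_pos"],o["orientation"],o["joint_positions"])
E
```

```text
[-0.4048209  -0.8326016   5.36083704] [-0.15197283  0.0388071   0.00307995] [ 0.55535858 -0.02830575  0.09745013] [1.79987287e+02 6.87672342e-02 1.64682921e+02] [ 32.00933345  29.44720302 -41.22557056 106.49533248  23.97053084
  52.9380886   54.37092542]
```

Call:
play_rows:
  deltas: "0 0.0002 0.0005 0 0 5; 0 0.0004 0.001 0 0 10; -0.0001 0.0006 0.0015 0 0 15; -0.0001 0.0008 0.002 0 0 20; -0.0001 0.0008 0.002 0 0 20"

```text
clock: 10.98
ee_pos: [0.5556, -0.0276, 0.0954]
orientation: [180.0, 0.1, 144.7]
contact_force: [0.0, 0.6, 4.8]
opening: 0.0112
```

Call:
play_rows:
  deltas: "0 0.0001 0.0002 0 0 2; 0 0.0001 0.0004 0 0 4; 0 0.0001 0.0004 0 0 4"

```text
clock: 11.23
ee_pos: [0.5556, -0.0274, 0.095]
orientation: [180.0, 0.0, 140.9]
contact_force: [0.5, 0.8, 6.1]
opening: 0.0111
```

```bash
python3 - <<'E'
from h import *
o=telemetry.get_obs();print(o["contact_force"],o["torque"],o["ee_pos"],o["orientation"])
E
```

```text
[0.52180604 0.82491097 6.11060644] [ 0.00450518  0.03245892 -0.02734862] [ 0.55562165 -0.02741503  0.09497058] [1.79958714e+02 3.83113455e-02 1.40943199e+02]
```

Call:
play_rows:
  deltas: "0 0.0001 0.0002 0 0 2; 0 0.0002 0.0004 0 0 4; 0 0.0002 0.0004 0 0 4"

```text
clock: 11.48
ee_pos: [0.5559, -0.0273, 0.0946]
orientation: [179.9, 0.0, 136.9]
contact_force: [1.0, 1.3, 5.7]
opening: 0.0111
```

Call:
play_rows:
  deltas: "0 0.0001 0.0002 0 0 2; 0 0.0002 0.0004 0 0 4; 0 0.0002 0.0004 0 0 4"

```text
clock: 11.73
ee_pos: [0.5561, -0.0272, 0.0943]
orientation: [179.9, 0.1, 132.9]
contact_force: [0.1, -0.1, 6.5]
opening: 0.0112
```

```bash
python3 - <<'E'
from h import *
o=telemetry.get_obs();print(o["contact_force"],o["torque"],o["ee_pos"],o["orientation"])
E
```

```text
[ 0.05017816 -0.102084    6.50123354] [-0.12118709 -0.14260867  0.00850308] [ 0.55610003 -0.02722122  0.09429728] [1.79939280e+02 5.27807016e-02 1.32939656e+02]
```

Call:
play_rows:
  deltas: "0 0.0001 0.0002 0 0 2; 0 0.0002 0.0004 0 0 4; 0 0.0002 0.0004 0 0 4"

```text
clock: 11.98
ee_pos: [0.5562, -0.0271, 0.0939]
orientation: [179.9, 0.0, 128.9]
contact_force: [-0.3, 0.4, 8.1]
opening: 0.0111
```

Call:
play_rows:
  deltas: "0 0.0001 0.0002 0 0 2; 0 0.0002 0.0004 0 0 4; 0 0.0002 0.0004 0 0 4"

```text
clock: 12.23
ee_pos: [0.5562, -0.0269, 0.0934]
orientation: [179.9, 0.0, 124.9]
contact_force: [0.4, 0.6, 6.7]
opening: 0.0112
```

```bash
python3 - <<'E'
from h import *
o=telemetry.get_obs();print(o["contact_force"],o["torque"],o["ee_pos"],o["orientation"])
E
```

```text
[0.39897763 0.55807521 6.73445376] [-0.0624392   0.05152186 -0.0143718 ] [ 0.55623    -0.02694232  0.09340065] [1.79948090e+02 2.99953598e-02 1.24936961e+02]
```

Call:
play_rows:
  deltas: "0 0.0001 0.0002 0 0 2; 0 0.0002 0.0004 0 0 4; 0 0.0002 0.0004 0 0 4"

```text
clock: 12.48
ee_pos: [0.5565, -0.0268, 0.0931]
orientation: [179.9, 0.0, 120.9]
contact_force: [-0.1, -0.3, 7.1]
opening: 0.0115
```

Call:
play_rows:
  deltas: "0 0.0001 0.0002 0 0 2; 0 0.0002 0.0004 0 0 4; 0 0.0002 0.0004 0 0 4"

```text
clock: 12.73
ee_pos: [0.5569, -0.0268, 0.0929]
orientation: [179.9, 0.1, 116.9]
contact_force: [0.7, -1.0, 9.5]
opening: 0.0117
```

```bash
python3 - <<'E'
from h import *
o=telemetry.get_obs();print(o["contact_force"],o["torque"],o["ee_pos"],o["orientation"])
E
```

```text
[ 0.69807807 -1.00470375  9.54311916] [-0.21079954 -0.07527304  0.04443659] [ 0.55690465 -0.02684076  0.09288376] [1.79914075e+02 5.15487922e-02 1.16939065e+02]
```

Call:
play_rows:
  deltas: "0 0.0001 0.0002 0 0 2; 0 0.0002 0.0004 0 0 4; 0 0.0002 0.0004 0 0 4"

```text
clock: 12.98
ee_pos: [0.5573, -0.0268, 0.0927]
orientation: [179.9, 0.1, 112.9]
contact_force: [-0.2, -1.1, 12.3]
opening: 0.0113
```

Call:
play_rows:
  deltas: "0 0.0001 0.0001 0 0 2; 0 0.0002 0.0003 0 0 4; 0 0.0002 0.0003 0 0 4"

```text
clock: 13.23
ee_pos: [0.5576, -0.0268, 0.0926]
orientation: [179.9, 0.1, 108.9]
contact_force: [0.2, -1.4, 14.8]
opening: 0.0115
```

```bash
python3 - <<'E'
from h import *
o=telemetry.get_obs();print(o["contact_force"],o["torque"],o["ee_pos"],o["orientation"])
E
```

```text
[ 0.21123918 -1.38395837 14.77588339] [-0.40195775  0.07142612  0.06854052] [ 0.55761319 -0.02676155  0.0925944 ] [1.79871389e+02 6.39596481e-02 1.08936405e+02]
```

z has stopped falling at 0.0926, which is 7.0 mm below landing. That is the predicted home height; the short knob would stop after 4 mm, and a seat 3 mm lower would be out of its stated range. So knob A fits. I'll relax, release and rise.

Call:
play_rows:
  deltas: "0 0.0001 -0.0005 0 0 2; 0 0.0001 -0.0006 0 0 2"

```text
clock: 13.4
ee_pos: [0.5572, -0.0267, 0.0928]
orientation: [179.9, 0.0, 106.9]
contact_force: [0.2, -0.6, 8.5]
opening: 0.0112
```

Call:
play_rows:
  deltas: "0 0 0 0 0 0; 0 0 0 0 0 0; 0 0 0 0 0 0; 0 0 0 0 0 0"
  gripper: 0.6

```text
clock: 13.73
ee_pos: [0.5563, -0.0266, 0.0919]
orientation: [-180.0, -0.0, 107.0]
contact_force: [-1.0, 0.3, -0.4]
opening: 0.034
```

Call:
play_rows:
  deltas: "0 0 -0.01 0 0 0; 0 0 -0.03 0 0 0; 0 0 -0.06 0 0 0; 0 0 -0.09 0 0 0; 0 0 -0.09 0 0 0"

```text
clock: 14.15
ee_pos: [0.5589, -0.0263, 0.188]
orientation: [179.6, 0.1, 107.0]
contact_force: [-0.3, 0.4, 0.4]
opening: 0.0342
```

```bash
python3 - <<'E'
from crop import *
o=telemetry.get_obs();print(o["contact_force"],o["ee_pos"],o["orientation"],o["joint_positions"])
grab("side"); 
cv2.imwrite("pics/c7.png",c("side",275,130,100,110,5))
rel(.4486,.238,.12,90)
E
```

```text
[-0.28137878  0.44019406  0.44725456] [ 0.55894825 -0.02629846  0.1880243 ] [1.79621554e+02 1.48813823e-01 1.07046503e+02] [ 24.14063845  20.11253198 -30.37832341 102.10381233  11.60312624
  60.46609734   6.64911221]
delta [ 0.2852 -0.0275  0.0647] [ 0.28  0.08 17.02]
```

View pics/c7.png

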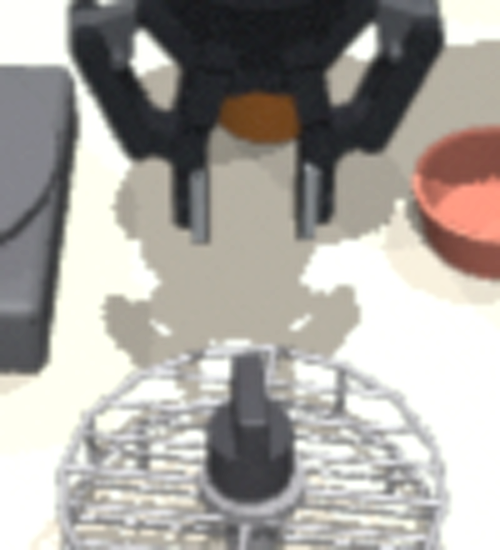

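c7 shows knob A upright and concentric on the collar (skirt base about (250,500)) with no gap visible. Now knob B.

Call:
play_rows:
  deltas: "0.285 -0.027 0 0.3 0.1 17; 0.285 -0.027 0 0.3 0.1 17; 0.285 -0.027 0 0.3 0.1 17; 0.285 -0.027 0 0.3 0.1 17; 0.285 -0.027 0.02 0.3 0.1 17; 0.285 -0.027 0.04 0.3 0.1 17; 0.285 -0.027 0.07 0.3 0.1 17; 0.285 -0.027 0.09 0.3 0.1 17"

```text
clock: 14.87
ee_pos: [0.4463, 0.2417, 0.0926]
orientation: [-179.9, -0.2, 90.2]
contact_force: [1.2, -0.2, -1.0]
opening: 0.0342
```

Call:
play_rows:
  deltas: "0 0 0 0 0 0; 0 0 0 0 0 0; 0 0 0 0 0 0"

```text
clock: 15.12
ee_pos: [0.4477, 0.2376, 0.0926]
orientation: [-179.7, -0.1, 90.0]
contact_force: [-0.4, -0.2, 0.5]
opening: 0.0339
```

```bash
python3 - <<'E'
from crop import *
grab("side"); 
cv2.imwrite("pics/c8.png",c("side",300,290,100,90,5))
rel(.4486,.238,.018,90)
E
```

```text
delta [0.0005 0.0007 0.0751] [-0.24 -0.07 -0.05]
```

View pics/c8.png

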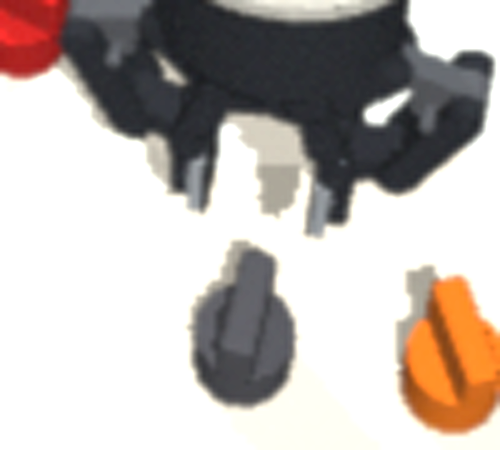

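c8: the fingers straddle knob B's wing (247,300), clear of the orange one. Descend, grip and lift.

Call:
play_rows:
  deltas: "0.001 0.001 0.03 0 0 0; 0.001 0.001 0.05 0 0 0; 0.001 0.001 0.06 0 0 0; 0.001 0.001 0.066 0 0 0; 0.001 0.001 0.07 0 0 0; 0.001 0.001 0.073 0 0 0; 0.001 0.001 0.075 0 0 0; 0.001 0.001 0.075 0 0 0"

```text
clock: 15.83
ee_pos: [0.4482, 0.239, 0.0175]
orientation: [-179.7, -0.1, 90.0]
contact_force: [0.9, 0.1, 1.1]
opening: 0.0341
```

Call:
play_rows:
  deltas: "0 0 0 0 0 0; 0 0 0 0 0 0; 0 0 0 0 0 0; 0 0 0 0 0 0; 0 0 0 0 0 0; 0 0 0 0 0 0"
  gripper: 1

```text
clock: 16.33
ee_pos: [0.4481, 0.2392, 0.0176]
orientation: [-179.7, -0.1, 90.0]
contact_force: [-1.7, -0.6, 6.5]
opening: 0.0111
```

Call:
play_rows:
  deltas: "0 0 -0.005 0 0 0; 0 0 -0.03 0 0 0; 0 0 -0.07 0 0 0; 0 0 -0.11 0 0 0; 0 0 -0.15 0 0 0; 0 0 -0.17 0 0 0; 0 0 -0.17 0 0 0; 0 0 -0.17 0 0 0"

```text
clock: 17.0
ee_pos: [0.4493, 0.2389, 0.1884]
orientation: [-179.8, -0.1, 90.0]
contact_force: [-0.6, 0.1, -1.5]
opening: 0.0107
```

```bash
python3 - <<'E'
from h import *
# ramekin rim centre from top mask: outer ellipse centre at mid height vs rim
rel(.487,-.294,.19,90)
R=Ro.from_euler("xyz",[180,0,90],degrees=True)
print(telemetry.get_obs()["joint_positions"])
E
```

```text
delta [-0.5329  0.0377 -0.0025] [-0.17 -0.09  0.  ]
[ -0.26969734  15.79401497 -36.28312821 108.36139236  10.59649902
  59.31965246 -40.97213509]
```

Call:
play_rows:
  deltas: "-0.266 0.019 0 0 0 0; -0.266 0.019 0 0 0 0; -0.266 0.019 0 0 0 0; -0.266 0.019 0 0 0 0; -0.266 0.019 0 0 0 0; -0.266 0.019 0 0 0 0; -0.266 0.019 0 0 0 0; -0.266 0.019 0 0 0 0"

```text
clock: 17.67
ee_pos: [0.4671, -0.0316, 0.1855]
orientation: [-179.6, -0.0, 89.7]
contact_force: [0.3, -0.8, -1.0]
opening: 0.0112
```

Call:
play_rows:
  deltas: "-0.266 0.019 0 0 0 0; -0.266 0.019 0 0 0 0; -0.266 0.019 0 0 0 0; -0.266 0.019 0 0 0 0; -0.266 0.019 0 0 0 0; -0.266 0.019 0.02 0 0 0; -0.266 0.019 0.05 0 0 0; -0.266 0.019 0.08 0 0 0"

```text
clock: 18.33
ee_pos: [0.4853, -0.2973, 0.1038]
orientation: [-179.6, -0.0, 89.7]
contact_force: [-0.5, -0.4, -1.8]
opening: 0.011
```

Call:
play_rows:
  deltas: "0 0 0.01 0 0 0; 0 0 0.01 0 0 0; 0 0 0.01 0 0 0"

```text
clock: 18.58
ee_pos: [0.4869, -0.2918, 0.0968]
orientation: [-179.7, -0.1, 90.1]
contact_force: [-0.1, -0.2, -0.2]
opening: 0.0113
```

```bash
python3 - <<'E'
from crop import *
grab("side"); 
cv2.imwrite("pics/c9.png",c("side",325,110,100,90,6))
rel(.487,-.294,.026,90)
E
```

```text
delta [-0.0018 -0.0002  0.0717] [-0.25 -0.04  0.11]
```

View pics/c9.png

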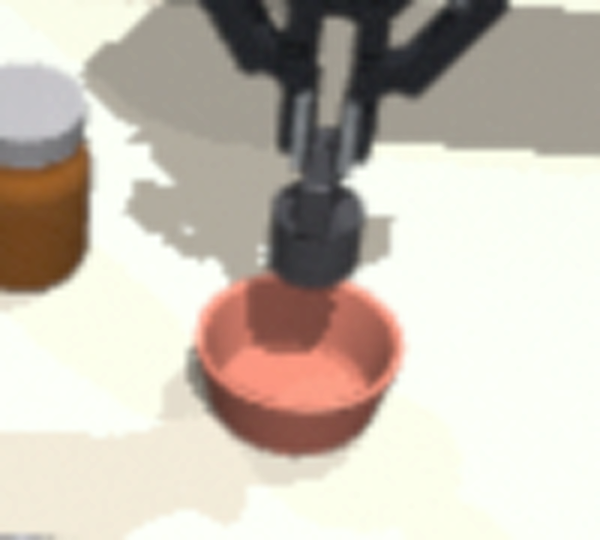

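```bash
python3 - <<'E'
from h import *
s=load("side")
print("rim centre",onz(s,325+300/6-.4,110+345/6-.4,.036),"rim left/right",onz(s,325+197/6-.4,110+345/6-.4,.036),onz(s,325+403/6-.4,110+345/6-.4,.036))
print("knob bottom proj",proj(s,[.4869,-.2918,.079]),"crop obs ~",325+316/6,110+272/6)
E
```

```text
rim centre [ 0.48528546 -0.28549413  0.036     ] rim left/right [ 0.52873558 -0.27465075  0.036     ] [ 0.44179224 -0.29634827  0.036     ]
knob bottom proj [[376.0311053  152.44046916]] crop obs ~ 377.6666666666667 155.33333333333334
```

The ramekin's rim centre comes out near (0.486,-0.29) and the knob is over it within a few mm. I'll lower gently.

Call:
play_rows:
  deltas: "0 0 0.015 0 0 0; 0 0 0.03 0 0 0; 0 0 0.045 0 0 0; 0 0 0.055 0 0 0; 0 0 0.062 0 0 0; 0 0 0.067 0 0 0; 0 0 0.07 0 0 0; 0 0 0.07 0 0 0"

```text
clock: 19.3
ee_pos: [0.4862, -0.2929, 0.0264]
orientation: [-179.7, -0.1, 90.0]
contact_force: [-0.3, -0.1, -1.5]
opening: 0.0111
```

Call:
play_rows:
  deltas: "0 0 0.0005 0 0 0; 0 0 0.001 0 0 0; 0 0 0.0015 0 0 0; 0 0 0.0015 0 0 0"

```text
clock: 19.63
ee_pos: [0.4862, -0.2931, 0.025]
orientation: [-179.7, -0.0, 90.0]
contact_force: [0.5, 0.6, -1.8]
opening: 0.0111
```

Call:
play_rows:
  deltas: "0 0 0.0005 0 0 0; 0 0 0.001 0 0 0; 0 0 0.001 0 0 0"

```text
clock: 19.88
ee_pos: [0.4861, -0.293, 0.0238]
orientation: [-179.7, -0.1, 90.0]
contact_force: [-0.1, 0.3, -1.0]
opening: 0.0112
```

Call:
play_rows:
  deltas: "0 0 0.0004 0 0 0; 0 0 0.0008 0 0 0; 0 0 0.0008 0 0 0"

```text
clock: 20.13
ee_pos: [0.4862, -0.2933, 0.0237]
orientation: [-179.7, -0.0, 90.0]
contact_force: [-3.8, 1.3, 11.5]
opening: 0.0109
```

The knob is on the ramekin floor. Release and rise.

Call:
play_rows:
  deltas: "0 0 -0.0005 0 0 0; 0 0 -0.0005 0 0 0"

```text
clock: 20.3
ee_pos: [0.4862, -0.2931, 0.0238]
orientation: [-179.7, -0.0, 90.0]
contact_force: [-1.8, 0.6, 4.6]
opening: 0.0112
```

Call:
play_rows:
  deltas: "0 0 0 0 0 0; 0 0 0 0 0 0; 0 0 0 0 0 0; 0 0 0 0 0 0"
  gripper: 0.6

```text
clock: 20.63
ee_pos: [0.4861, -0.2929, 0.0234]
orientation: [-179.7, -0.1, 90.0]
contact_force: [0.8, -0.2, -0.1]
opening: 0.0346
```

Call:
play_rows:
  deltas: "0 0 -0.01 0 0 0; 0 0 -0.04 0 0 0; 0 0 -0.08 0 0 0; 0 0 -0.12 0 0 0; 0 0 -0.16 0 0 0; -0.05 -0.05 -0.16 0 0 0; -0.1 -0.1 -0.16 0 0 0; -0.15 -0.15 -0.16 0 0 0"

```text
clock: 21.3
ee_pos: [0.3978, -0.3823, 0.1856]
orientation: [-179.8, 0.0, 90.1]
contact_force: [-0.1, -0.7, -0.6]
opening: 0.0342
```

Call:
play_rows:
  deltas: "0 0 0 0 0 0; 0 0 0 0 0 0; 0 0 0 0 0 0; 0 0 0 0 0 0"

```text
clock: 21.63
ee_pos: [0.3995, -0.3807, 0.1843]
orientation: [-179.7, -0.1, 90.1]
contact_force: [-0.3, 0.6, -0.3]
opening: 0.0341
```

```bash
python3 - <<'E'
from crop import *
grab("side");grab("top")
print(telemetry.get_obs()["contact_force"])
W=np.zeros((600,800,3),np.uint8)
W[:,:500]=c("side",290,120,125,150,4);W[:300,500:800]=c("top",425,225,50,50,6)
W[300:600,500:800]=c("top",320,200,50,50,6)
cv2.imwrite("pics/c10.png",W)
E
```

```text
[ 0.36247212  0.45247184 -0.0895475 ]
```

```bash
python3 - <<'E'
from h import *
s=load("side");t=load("top")
th=np.linspace(0,2*np.pi,100)
def pred(d,x,y,z0,yaw):
    a=np.radians(yaw);u=np.array([np.cos(a),np.sin(a)]);v=np.array([-u[1],u[0]])
    P=[[x+.0195*np.cos(b),y+.0195*np.sin(b),z0+z] for b in th for z in(0,.028)]
    P+=[[*(np.array([x,y])+i*.021*u+j*.007*v),z0+.054] for i in(-1,1) for j in(-1,1)]
    q=proj(d,P);return np.r_[q.min(0),q.max(0)].round(1)
for n,d,B in(("side",s,((305,185,345,235),(355,135,395,185))),("top",t,((325,205,365,245),(430,232,470,272)))):
    g=d["pixels"].max(2)
    for (a,b,c_,e),k in zip(B,((.557,-.029,.075,107),(.486,-.293,.006,90))):
        m=np.zeros_like(g);m[b:e,a:c_]=g[b:e,a:c_]<(62 if n=="side" else 45)
        K,l,st,ce=cv2.connectedComponentsWithStats(m);i=1+st[1:,4].argmax() if K>1 else 0
        x,y,w,h,_=st[i];print(n,"obs",[x,y,x+w-1,y+h-1],st[i,4],"pred",pred(d,*k))
    hsv=cv2.cvtColor(d["pixels"],cv2.COLOR_RGB2HSV);m=((hsv[...,1]>90)&((hsv[...,0]<9)|(hsv[...,0]>172))).astype(np.uint8)
    K,l,st,ce=cv2.connectedComponentsWithStats(m);print([st[i].tolist() for i in range(1,K) if st[i,4]>250])
E
```

```text
side obs [np.int32(316), np.int32(201), np.int32(333), np.int32(230)] 369 pred [316.2 199.8 334.3 230.7]
side obs [np.int32(368), np.int32(155), np.int32(382), np.int32(176)] 224 pred [366.4 152.5 382.2 178.8]
[[576, 50, 34, 62, 431], [358, 156, 34, 30, 573], [294, 278, 20, 28, 395]]
top obs [np.int32(336), np.int32(216), np.int32(353), np.int32(231)] 220 pred [334.7 215.2 354.2 232.8]
top obs [np.int32(441), np.int32(246), np.int32(463), np.int32(260)] 248 pred [439.8 244.7 462.6 260.7]
[[432, 234, 37, 37, 822]]
```

```bash
python3 -c "
from cell import order; print(order.job_done())"
```

```text
the job is handed in; nothing more can be done
None
```

The knob nearer the racks is screwed fully home on the post, and the other one stands upright on the ramekin floor. The job is handed in at about 21.7 s.

- **Fitting knob:** After its lugs landed, it turned about 78° and sank 7.0 mm. It stopped at the predicted home height, with about 15 N on the wrist at most. The short knob would have stopped after about 4 mm.
- **Other knob:** I did not try it on the post, because the first one clearly went home. It was lowered onto the ramekin floor with about 11 N and released.
- **First grasp missed:** The fingers closed above the wing because the real fingertips stood about 18 mm above the stated TCP. Nothing was moved, and the second grasp lower down held.
- **Last checks:** Both knobs' outlines matched the predicted poses to about 1–3 px in both cameras, and the ramekin was within about 1 px of its start position. These checks were by numbers only, because the picture limit was reached and my last combined picture could not be viewed. I did not re-measure the spoon, mill, jar or reamer at the end.

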